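# Refit the dryer timer knob and tug-test it

## Task

Fit the loose white knob on the bare timer shaft of the dryer's control panel: press it straight down, gently, until it snaps fully home. Then check that it is retained: tug it straight up with about 15 newtons, hold that pull for about a second without ever pushing or pulling the shaft with more than 22 newtons, ease off, and leave the knob seated and let go. Leave the other dial's setting, the spray bottle, the screwdriver and the screw tray as they are.

Things in the scene. Friction and masses are not known exactly. Their poses are not given: they have to be found in the camera images.
- knob: loose white push-on knob, about 50 g, 49 mm tall, right way up on a black rubber mat 4 mm thick. Origin: centre of its underside, z up. Round skirt 48 mm wide, 25 mm tall. Underneath, a round bore 12 mm wide through a 5 mm thick lip; behind the lip a closed cavity 28 mm wide, ceiling 21.5 mm above the underside. It may be fitted at any rotation about the vertical.
- knob_grip (a point): centre of the top of the knob's bar grip, 49 mm above its underside. The bar is 44 mm long (along this x, orange mark at +x), 16 mm thick (y) and 24 mm tall, standing on the skirt: pinch it across the 16 mm, fingers closing along y.
- seat (a point): centre of the top of the dark flat collar (22 mm wide) at the foot of the bare timer shaft; 60 to 70 mm above the table at rest (the panel's height varies), 11 mm above the panel top, z up; it moves with the shaft. Home: the knob's underside rests on this collar, centred on the shaft; the knob then has 2 mm of vertical play and cannot be pulled off.
- shaft_tip (a point): tip of the 10 mm thick aluminium shaft, 19.5 mm above the collar, tapered over its last 4 mm. Two brass snap tongues stick out on two sides (180 degrees apart) to 8.5 mm from the axis, sloping out from 15.5 down to 9.5 mm above the collar, flat underneath at 7 mm. The knob's lip squeezes them in on the way down (4 to 12 N of push), then they spring out over the lip.
- timer_shaft (a joint): axial travel of the sprung timer shaft in m: 0 at rest, positive pulled up, negative pushed down, stops at 3.5 mm either way. It is a stiff spring of 8000 N/m (1 mm per 8 N), so a pull of 15 N lifts the shaft 1.9 mm.
- console: white dryer control panel lying face up, fixed, on four adjustable rubber feet 4 to 14 mm tall: 130 (x) x 380 (y) x 45 mm without the feet, origin at the centre of the shell's underside. It carries the timer and the dial, 110 mm either side of its centre along its y (either may be on either side), and between them two small grey push caps 10 mm tall.
- dial: the neighbouring dial, fixed on the panel at the other end from the timer: grey bezel 62 mm in diameter, with a knob like the loose one fitted, its top 55 mm above the bezel's underside. Origin: centre of the bezel's underside, on the panel's top. To be left alone.
- dial_mark (a point): the orange mark end of the fitted dial knob's bar, 22 mm from the dial's axis and 55 mm above the panel; it shows the dial's setting, which must not change.
- spray_bottle: bystander: white and green spray bottle with orange head, 72 mm wide, 201 mm tall, origin at the centre of its underside.
- screwdriver: bystander: screwdriver with a red handle lying on the table, 180 mm long along its x.
- screw_tray: bystander: small blue open tray with screws, 75 x 75 x 24 mm, origin at the centre of its underside.
There are look-alikes about, which are no part of the job. What is shaped like the knob but blue or brown is not meant.

How it is judged:
On the way, in this order (a step that is already met when the one before it is completed fails the run):
1. the knob is pressed fully home on the timer shaft (underside within 1.5 mm of the collar, within 2.5 mm of its centre, upright) (z of knob in the frame of seat between -0.0015 and 0.0015 m and horizontal distance between knob and seat below 0.0025 m and angle between knob's own z axis and vertical below 0.12 rad), for 0.1 s.
2. the fitted knob is tugged up with 11.5 to 19 N (shaft lifted 1.44 to 2.38 mm) for half a second and stays on (value of joint timer_shaft between 0.00144 and 0.00238 m and z of knob in the frame of seat below 0.004 m and horizontal distance between knob and seat below 0.004 m), for 0.5 s.
At the end, for the whole second after the job is handed in: the knob sits on the timer shaft's collar (underside within 2.5 mm of it, within 3 mm of its centre, upright within 0.12 rad), let go and at rest, with the shaft back within 0.6 mm of its rest height (z of knob in the frame of seat between -0.0015 and 0.0025 m and horizontal distance between knob and seat below 0.003 m and angle between knob's own z axis and vertical below 0.12 rad and value of joint timer_shaft between -0.0006 and 0.0006 m and linear speed of knob below 0.02 m/s); the robot touches nothing.
It fails at once if the shaft is pulled with more than 23 N (lifted more than 2.88 mm) (value of joint timer_shaft above 0.00288 m).
It fails at once if the shaft is pushed with more than 24 N (pressed down more than 3 mm) (value of joint timer_shaft below -0.003 m).
It fails at once if the other dial is turned (its mark moved over 8 mm) (distance of dial_mark from where it was at the start of the episode above 0.008 m).
It fails at once if the spray bottle, screwdriver or screw tray is moved over 25 mm (distance of any of spray_bottle, screwdriver, screw_tray from where it was at the start of the episode above 0.025 m).
It also fails if it takes over 70 s, if anything falls off the work surface, if the arm or the gripper's body presses on something with over 40 N, if the wrist force passes 120 N, or if a joint passes its speed limit or range.

## Robot

A 7-joint arm with a two-finger parallel gripper is mounted at the origin on the work surface. World frame = base frame: x ahead of the robot, y to its left, z up, the work surface at z = 0. Lengths are in m, angles in rad, forces in N, time in s.
With the tool pointing down it reaches from about 0.425 to 0.925 m from the base axis. Payload 6.8 kg.
Tool frame: the origin (TCP) lies where the fingers leave the gripper's body, on its centre line; the fingertips stand 73 mm ahead of it and the grasp point (between the pads) lies 54 mm ahead of it; z points along the fingers, y is the line along which they close (so a half turn about z gives the same grasp; the last joint's range is limited). The gripper opens to 85 mm and grips with 20 to 120 N. Pads are 22 mm wide; open, the fingers measure 114 mm over their backs; the gripper's body (76 mm by 85 mm) begins 54 mm behind the grasp point. The pads swing forward as they close: fully open they stand 13 mm farther back than shut.
Start: joints at [-1.221, 0.477, 0.022, 1.555, -0.011, 1.109, -0.083], TCP at [0.298, 0.606, 0.304] pointing down, gripper open.
Joint ranges: [-2.96, 2.96], [-0.34, 2.1], [-1.41, 1.46], [0.24, 2.44], [-1.37, 4.51], [0.17, 1.92], [-2.96, 2.96]. Speed limits (rad/s): [2.39, 2.39, 3.14, 3.14, 3.14, 3.14, 3.14].

## Interface

Orientations are given as a rotation vector (axis times angle).
In Python, from bench import r, grab_frame, camera_info gives the robot as it stands.
- The arm moves only by the shell command python3 -m pendant 'ROWS' [OPENING] [FORCE]. ROWS is rows parted by semicolons, their numbers by spaces, 1 to 5 of them, each of 6 numbers: dx, dy, dz in m, then a rotation vector rx, ry, rz in rad; each row is the pose to reach, as a shift and turn from the pose commanded when the command began, along the tool's axes at that moment; what a row does not reach only later rows make up. A row lasts 1/10 s, in which the tool goes at most 0.05 m and 0.15 rad, less where a joint would pass 70% of its speed; a pose out of reach is approached as far as the arm can. OPENING is the finger opening in m, set as the command begins (- or left out keeps the last). The fingers move at their own pace and stop on an object; FORCE is the grip in N (left out, the last holds). Time passes only in rows, so rows that do not move let the fingers close. It prints the time, the measured TCP pose, the force, the opening and the grip force at its end.
- r.get_obs(): the state, without advancing time (a new reading comes with each control period).
- grab_frame(name): name is "scene" or "top" or "wrist"; returns (picture, depth): 420x560x3 uint8, blue, green, red; 420x560 float32, m along the optical axis (not along the pixel's ray), 0 where there is no reading.
- camera_info(name): a dict with "camera_matrix" (3x3 intrinsics, pixels), "R" (3x3) and "t" (3): a world point X has camera coordinates R X + t. Camera axes: x right, y down, z forward; pixel columns grow to the right and rows downward; lengths in m; the calibration is good to about 2 mm. A picture is of the moment at which its call begins: read the wrist's pose just before it. camera_info takes no time and is no camera call; for the wrist camera it gives the pose at the moment of the call.
- r.hand_in(): hands the job in; it is judged then, once.
The state is a dict: "clock": time; "joints": joint angles; "qvel": joint speeds; "tau": joint torques, N m; "tcp_pos": TCP position; "orientation": TCP orientation; "contact_force": force on the tool from outside, world axes, zero at the start; "moment": the same for the moment, N m; "grip_width": finger opening in m; "gripper_force": force on a finger pad.
Only numpy, scipy, OpenCV 4.12 (cv2) and the standard library are available. Lean on these libraries where they do the work, as an engineer would, in place of code of your own. Each camera call takes 0.05 s, during which the arm holds its last target. There are 200 camera calls.

## Working session

There is one attempt and no reset: what is moved stays moved. The work goes in short steps, Python scripts to look and compute and a shell command to move; the robot and the scene stay as the last step left them, time stands still between calls to the robot, and variables do not carry over. Pictures are saved under pics/ and viewed, at most 10 in all, crops included, and the job is handed in when it is done.

```bash
ls; mkdir -p pics
python3 - <<'E'
from bench import r, grab_frame, camera_info
import cv2, numpy as np
for n in ("top","scene"):
    im,d=grab_frame(n); cv2.imwrite(f"pics/{n}0.png",im); np.save(f"pics/{n}0.npy",d)
    c=camera_info(n); print(n,c)
o=r.get_obs(); print(o['clock'],o['tcp_pos'],o['orientation'],o['contact_force'],o['grip_width'])
E
```

```text
pics
top {'camera_matrix': array([[456.24308458,   0.        , 281.84104908],
       [  0.        , 456.24308458, 205.14243524],
       [  0.        ,   0.        ,   1.        ]]), 'R': array([[ 0.02880771, -0.99931337,  0.02330034],
       [-0.97980342, -0.03284437, -0.1972473 ],
       [ 0.19787715, -0.01714751, -0.98007683]]), 't': array([-0.06922769,  0.55194344,  1.08070374])}
scene {'camera_matrix': array([[417.93295615,   0.        , 281.94987284],
       [  0.        , 417.93295615, 212.82104189],
       [  0.        ,   0.        ,   1.        ]]), 'R': array([[ 0.74401218,  0.66812914,  0.00702261],
       [ 0.57905093, -0.63950148, -0.50570533],
       [-0.33338549,  0.38031737, -0.8626777 ]]), 't': array([-0.35751885, -0.27224411,  1.35719706])}
0.1 [0.29815403 0.60514344 0.30303524] [-7.12750240e-01 -3.05942965e+00  2.49975827e-03] [ 0.68274727  0.50056795 -0.35618496] 0.0851529612914578
```

View pics/top0.png

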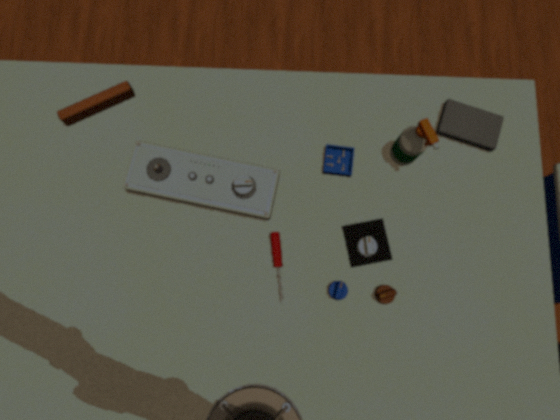

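View pics/scene0.png

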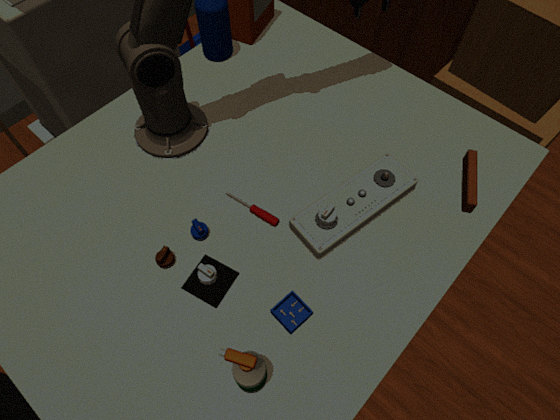

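The top view shows the loose white knob on the black mat at (367,246). The bare timer shaft is at (158,168), the fitted dial at (243,186), the blue look-alike at (338,290) and the brown one at (385,294). The white knob on the mat fits the description; the other two are the wrong colour. An enlarged crop should confirm it, and I'll measure rough positions in the same step.

```bash
cat > h.py <<'E'
import cv2, numpy as np
from bench import r, grab_frame, camera_info
from scipy.spatial.transform import Rotation as Rot
def ray(c,u,v,z):
    K,R,t=c["camera_matrix"],c["R"],c["t"]
    d=R.T@np.linalg.solve(K,[u,v,1.]); o=-R.T@t
    return o+d*(z-o[2])/d[2]
def proj(c,X):
    p=c["camera_matrix"]@(c["R"]@np.asarray(X)+c["t"]); return p[:2]/p[2]
def pts(c,d):   # depth image -> world points
    v,u=np.indices(d.shape); P=np.stack([u,v,np.ones_like(u)],-1)@np.linalg.inv(c["camera_matrix"]).T*d[...,None]
    return (P-c["t"])@c["R"]
def tool(target_tcp):  # world shift in tool axes
    o=r.get_obs(); return Rot.from_rotvec(o["orientation"]).inv().apply(np.asarray(target_tcp)-o["tcp_pos"])
E
python3 - <<'E'
from h import *
im=cv2.imread("pics/top0.png"); d=np.load("pics/top0.npy"); c=camera_info("top")
for n,u,v,z in (("knob",367,245,.05),("shaft",158,167,.08),("dial",243,186,.1)):
    print(n,ray(c,u,v,z))
P=pts(c,d); print(P[240:252:3,362:374:3,2].round(3)); print("panel z",np.median(P[190:200,170:230,2]),"table",np.median(P[300:340,150:250,2]))
s2=cv2.imread("pics/scene0.png")
f=lambda m,u,v:cv2.convertScaleAbs(cv2.resize(m[v-25:v+25,u-30:u+30],(390,290),interpolation=cv2.INTER_CUBIC),alpha=1.5)
cv2.imwrite("pics/crop1.png",np.vstack([np.hstack([f(im,367,246),f(im,158,168)]),np.hstack([f(s2,207,273),f(s2,384,178)])]))
o=r.get_obs(); R=Rot.from_rotvec(o["orientation"]).as_matrix(); print(R)
E
```

```text
knob [ 0.46161447 -0.26541521  0.05      ]
shaft [0.63449119 0.25603807 0.08      ]
dial [0.58876485 0.04360701 0.1       ]
[[0.027 0.048 0.056 0.048]
 [0.028 0.043 0.049 0.052]
 [0.03  0.039 0.047 0.054]
 [0.03  0.034 0.058 0.053]]
panel z 0.052726282457937854 table -0.0016247969418119186
[[-8.97039644e-01  4.41949690e-01 -5.89814272e-04]
 [ 4.41950064e-01  8.97038405e-01 -1.49672441e-03]
 [-1.32390835e-04 -1.60328959e-03 -9.99998706e-01]]
```

View pics/crop1.png

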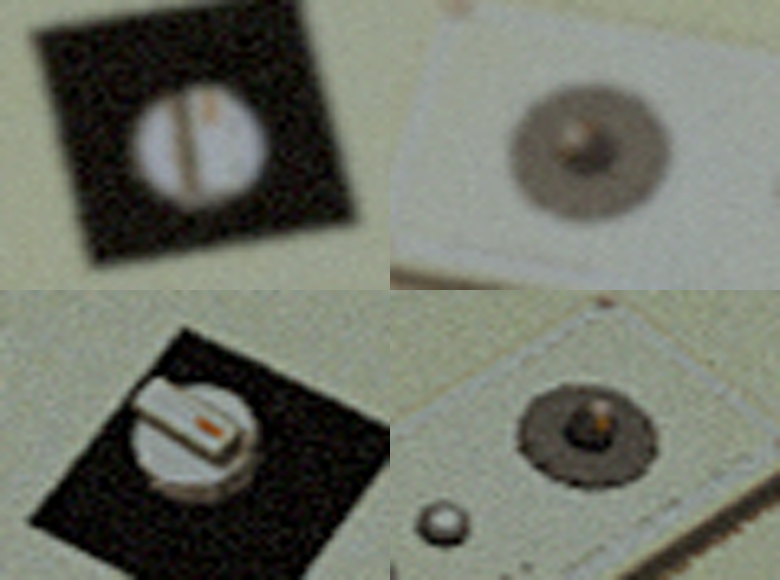

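The crop confirms it: a white knob with an orange mark, bar roughly along the image vertical, on the black mat. The bare shaft is on its dark bezel at top (158,168). Next I'll see where the wrist camera sits and plan the move.

Run:
```python
from h import *
c=camera_info("wrist"); o=r.get_obs(); R=Rot.from_rotvec(o["orientation"])
C=-c["R"].T@c["t"]; print("cam in tool",R.inv().apply(C-o["tcp_pos"]),"axis in tool",R.inv().apply(c["R"][2]), c["camera_matrix"][0,0])
print(tool([.60,.23,.30]))
```

```text
cam in tool [ 0.07709317 -0.00042063 -0.06992893] axis in tool [-3.03544781e-01  4.11287014e-06  9.52817173e-01] 351.61584629886755
[-0.43656207 -0.20311248  0.00341869]
```

```bash
python3 -m pendant '-0.044 -0.02 0 0 0 0;-0.088 -0.04 0 0 0 0;-0.132 -0.061 0 0 0 0;-0.176 -0.081 0 0 0 0;-0.22 -0.102 0 0 0 0' && python3 -m pendant '-0.044 -0.02 0 0 0 0;-0.088 -0.04 0 0 0 0;-0.132 -0.061 0 0 0 0;-0.176 -0.081 0 0 0 0;-0.217 -0.102 0.004 0 0 0'; python3 -m pendant '0 0 0 0 0 0;0 0 0 0 0 0'
python3 - <<'E'
from h import *
c=camera_info("wrist"); im,d=grab_frame("wrist"); cv2.imwrite("pics/w1.png",cv2.convertScaleAbs(im,alpha=1.4)); np.savez("pics/w1.npz",im=im,d=d,K=c["camera_matrix"],R=c["R"],t=c["t"])
E
```

```text
clock: 0.6
tcp_pos: [0.4514, 0.415, 0.3036]
orientation: [-0.713, -3.059, 0.001]
contact_force: [0.9, 0.1, 1.1]
grip_width: 0.0851
gripper_force: 0.0
clock: 1.1
tcp_pos: [0.6014, 0.2275, 0.3001]
orientation: [0.713, 3.059, 0.0]
contact_force: [0.8, 0.3, -0.9]
grip_width: 0.0858
gripper_force: 0.0
clock: 1.3
tcp_pos: [0.6006, 0.2277, 0.2992]
orientation: [-0.718, -3.058, 0.002]
contact_force: [-0.5, 1.6, -0.7]
grip_width: 0.0852
gripper_force: 0.0
```

View pics/w1.png

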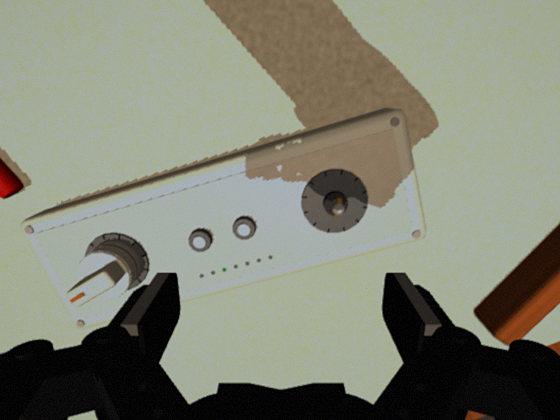

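The wrist picture shows the timer bezel at (335,201), the shaft at about (337,203) and the fitted dial at lower left (105,265). I'll measure the bezel centre and heights, using depth.

Run:
```python
from h import *
f=np.load("pics/w1.npz"); c=dict(camera_matrix=f["K"],R=f["R"],t=f["t"]); im=f["im"]; P=pts(c,f["d"])
z=P[...,2]
g=im.max(2); sub=np.zeros_like(g); 
print("panel z",np.median(z[235:255,280:320]),"table",np.median(z[300:380,200:360][z[300:380,200:360]<.02]), np.median(z[30:100,50:180]))
print((z[185:222:3,320:358:3]*1000).round(0).astype(int)); print(g[200,290:380:4])
m=((g<90)).astype(np.uint8); m[:160]=0;m[245:]=0;m[:,:295]=0;m[:,378:]=0
m=cv2.morphologyEx(m,cv2.MORPH_OPEN,np.ones((3,3)))
cs=max(cv2.findContours(m,0,2)[0],key=cv2.contourArea)
e=cv2.fitEllipse(cv2.convexHull(cs)); print(e)
bz=np.median(z[(m>0)]); print("bezel z",bz,ray(c,*e[0],bz))
# shaft tip: highest points
Q=P[180:225,315:360].reshape(-1,3); Q=Q[Q[:,2]>bz+.008]; print(len(Q),Q[:,2].max(),np.median(Q[Q[:,2]>np.percentile(Q[:,2],70)],0))
vis=cv2.resize(cv2.convertScaleAbs(im[160:245,290:390],alpha=2),(700,595),interpolation=cv2.INTER_CUBIC); cv2.imwrite("pics/w1c.png",vis)
```

```text
panel z 0.05454232100707371 table 5.1213918197544065e-05 7.899535012830308e-05
[[59 59 57 58 58 57 58 58 58 58 57 57 59]
 [58 57 58 58 58 57 57 58 57 58 57 58 58]
 [58 58 58 57 56 58 58 58 57 57 58 59 58]
 [57 58 58 61 64 65 65 61 57 57 57 57 58]
 [57 58 64 65 62 66 65 64 64 59 58 58 57]
 [57 62 64 65 64 66 76 67 64 58 56 57 58]
 [60 64 64 64 70 74 79 67 64 58 58 58 59]
 [57 66 66 66 77 81 82 81 65 58 58 58 59]
 [57 58 65 65 79 83 83 82 65 57 58 58 56]
 [60 58 65 64 80 83 84 82 58 59 58 58 57]
 [57 57 58 65 72 81 82 57 58 58 57 58 57]
 [58 58 58 58 58 57 58 59 59 57 58 58 59]
 [60 57 58 57 58 59 57 58 56 58 58 59 58]]
[129 129 129  67  69  71  72  72  68  35  22  36  62  32  22  69  67  63
  34  35  97  99  96]
((334.4017028808594, 199.77540588378906), (63.906558990478516, 67.77819061279297), 62.844261169433594)
bezel z 0.057816823995776354 [0.63480243 0.26513752 0.05781682]
211 0.36921503281634555 [0.63592995 0.26248605 0.08344452]
```

View pics/w1c.png

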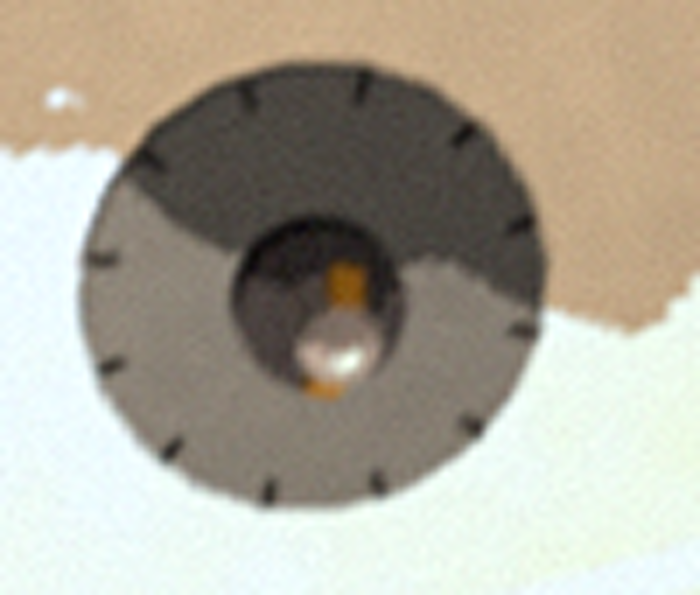

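Run:
```python
from h import *
f=np.load("pics/w1.npz"); c=dict(camera_matrix=f["K"],R=f["R"],t=f["t"])
print("collar",ray(c,335.4-.5,203.1-.5,.0645)); print("tip",ray(c,338.3-.5,209-.5,.084)); print("bezel",ray(c,334.6-.5,200.7-.5,.058))
print("joints",r.get_obs()["joints"].round(3)); print(tool([.475,-.262,.27]))
ct=camera_info("top"); print("bottle",ray(ct,408,148,.15),"brown",ray(ct,385,294,.04),"blue",ray(ct,338,290,.04))
```

```text
collar [0.63522316 0.2643924  0.0645    ]
tip [0.6344859  0.26431386 0.084     ]
bezel [0.63499152 0.26472177 0.058     ]
joints [-0.578  0.429  0.157  1.651 -0.075  1.068  0.714]
[-0.10551073 -0.4961044   0.02944701]
bottle [ 0.68199095 -0.34344817  0.15      ] brown [ 0.34406749 -0.31068448  0.04      ] blue [ 0.35032198 -0.19548151  0.04      ]
```

```bash
python3 -m pendant '-0.0096 -0.045 0.003 0 0 0;-0.0192 -0.09 0.006 0 0 0;-0.0288 -0.135 0.009 0 0 0;-0.0384 -0.18 0.012 0 0 0;-0.048 -0.225 0.015 0 0 0' && python3 -m pendant '-0.0096 -0.045 0.003 0 0 0;-0.0192 -0.09 0.006 0 0 0;-0.0288 -0.135 0.009 0 0 0;-0.0384 -0.18 0.012 0 0 0;-0.048 -0.225 0.015 0 0 0' && python3 -m pendant '-0.0096 -0.045 0 0 0 -0.145;-0.0096 -0.045 0 0 0 -0.29;-0.0096 -0.045 0 0 0 -0.435;-0.0096 -0.045 0 0 0 -0.58;-0.0096 -0.045 0 0 0 -0.58'
python3 - <<'E'
from h import *
c=camera_info("wrist"); im,d=grab_frame("wrist"); cv2.imwrite("pics/w2.png",cv2.convertScaleAbs(im,alpha=1.4)); np.savez("pics/w2.npz",im=im,d=d,K=c["camera_matrix"],R=c["R"],t=c["t"])
E
```

```text
clock: 1.85
tcp_pos: [0.5428, 0.0069, 0.2849]
orientation: [-0.707, -3.061, -0.001]
contact_force: [0.6, 0.2, -0.6]
grip_width: 0.0855
gripper_force: 0.0
clock: 2.35
tcp_pos: [0.4874, -0.2162, 0.27]
orientation: [0.707, 3.061, 0.002]
contact_force: [0.4, -0.1, 1.0]
grip_width: 0.0854
gripper_force: 0.0
clock: 2.85
tcp_pos: [0.4768, -0.2596, 0.2699]
orientation: [-0.198, 3.135, 0.001]
contact_force: [-0.3, 0.6, -0.6]
grip_width: 0.0854
gripper_force: 0.0
```

View pics/w2.png

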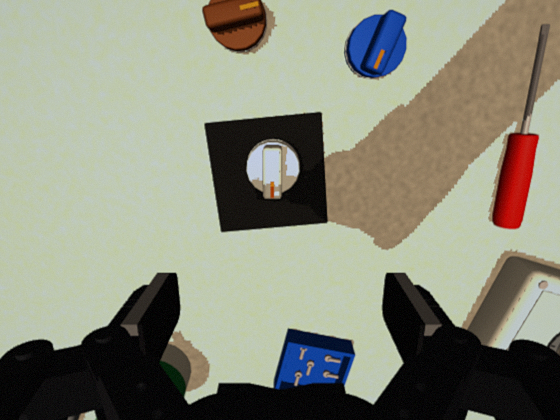

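The wrist picture shows the white knob, centred near (273,167) on the mat, with its bar nearly vertical in the image and the orange mark at (272,188). The blue knob is at (376,45) and the brown one at (235,20). I'll measure the skirt and the bar top.

Run:
```python
from h import *
f=np.load("pics/w2.npz"); c=dict(camera_matrix=f["K"],R=f["R"],t=f["t"]); im=f["im"]; P=pts(c,f["d"]); z=P[...,2]
S=np.s_[130:215,230:318]
m=(im[S].max(2)>60).astype(np.uint8); m=cv2.morphologyEx(m,cv2.MORPH_OPEN,np.ones((3,3)))
cs=max(cv2.findContours(m,0,2)[0],key=cv2.contourArea); e=cv2.fitEllipse(cv2.convexHull(cs)); print("skirt",e[0][0]+230,e[0][1]+130,e[1])
zz=z[S]; print("skirt z",np.median(zz[(zz>.02)&(zz<.035)]),"top z",np.median(zz[(zz>.045)&(zz<.06)]), "mat",np.median(zz[(m==0)&(zz<.012)]))
b=((zz>.045)&(zz<.065)).astype(np.uint8); b=cv2.morphologyEx(b,cv2.MORPH_OPEN,np.ones((3,3)))
cb=max(cv2.findContours(b,0,2)[0],key=cv2.contourArea); rr=cv2.minAreaRect(cb); print("bar px",rr)
box=cv2.boxPoints(rr)+[230,130]; W=np.array([ray(c,*p,.053) for p in box]); ctr=W.mean(0)
ed=[W[1]-W[0],W[2]-W[1]]; L=max(ed,key=np.linalg.norm); print("bar ctr",ctr,"lens",[np.linalg.norm(x) for x in ed],"yaw deg",np.degrees(np.arctan2(L[1],L[0])))
sk=np.array([ray(c,e[0][0]+230,e[0][1]+130,.029)]); print("skirt ctr",sk)
o=r.get_obs(); print("tool x yaw",np.degrees(np.arctan2(*Rot.from_rotvec(o["orientation"]).as_matrix()[[1,0],0])),o["tcp_pos"],o["contact_force"])
ov=cv2.resize(cv2.convertScaleAbs(im[S],alpha=1.3),None,fx=6,fy=6,interpolation=cv2.INTER_CUBIC)
cv2.drawContours(ov,[np.intp((box-[230,130]+.5)*6)],0,(0,255,0),1); cv2.ellipse(ov,((e[0][0]+.5)*6,(e[0][1]+.5)*6) and (((e[0][0]+.5)*6,(e[0][1]+.5)*6),(e[1][0]*6,e[1][1]*6),e[2]),(0,0,255),1)
cv2.imwrite("pics/w2c.png",ov)
```

```text
skirt 272.2924575805664 167.94784927368164 (52.49418640136719, 59.85332107543945)
skirt z 0.028972043886251478 top z 0.05278685665809033 mat 0.0040662054023131635
bar px ((41.5, 42.5), (51.0, 19.0), 90.0)
bar ctr [ 0.46152085 -0.26976574  0.053     ] lens [np.float64(0.015412821476224465), np.float64(0.04303740115662203)] yaw deg 7.251059076546001
skirt ctr [[ 0.46194495 -0.26958354  0.029     ]]
tool x yaw -173.02647202348632 [ 0.47670024 -0.25982111  0.26989736] [-0.29343272 -0.09437029 -0.27436492]
```

View pics/w2c.png

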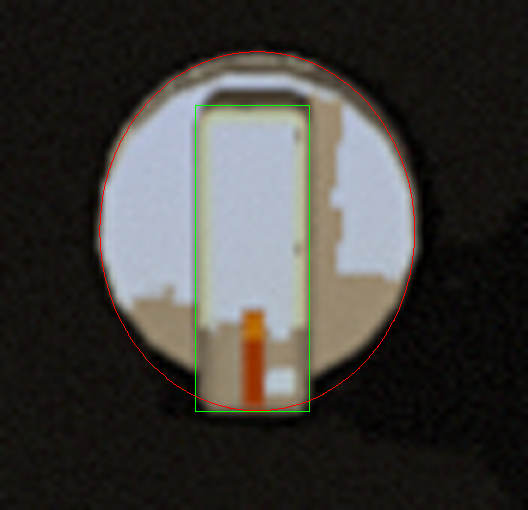

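Run:
```python
from h import *
print(tool([.4615,-.2698,.105]))
```

```text
[ 0.01636345 -0.00818016  0.16488507]
```

```bash
python3 -m pendant '0.006 -0.003 0.03 0 0 -0.002;0.012 -0.006 0.06 0 0 -0.004;0.0164 -0.0082 0.09 0 0 -0.004;0.0164 -0.0082 0.12 0 0 -0.004;0.0164 -0.0082 0.135 0 0 -0.004' && python3 -m pendant '0 0 0.01 0 0 0;0 0 0.02 0 0 0;0 0 0.03 0 0 0;0 0 0.03 0 0 0' && python3 -m pendant '0 0 0 0 0 0;0 0 0 0 0 0;0 0 0 0 0 0;0 0 0 0 0 0;0 0 0 0 0 0' 0.005 40 && python3 -m pendant '0 0 0 0 0 0;0 0 0 0 0 0;0 0 0 0 0 0;0 0 0 0 0 0;0 0 0 0 0 0'
```

```text
clock: 3.4
tcp_pos: [0.4602, -0.2699, 0.1326]
orientation: [0.194, -3.133, -0.002]
contact_force: [0.6, 0.7, -0.2]
grip_width: 0.0856
gripper_force: 0.0
clock: 3.8
tcp_pos: [0.4606, -0.271, 0.1041]
orientation: [0.198, -3.134, -0.001]
contact_force: [0.4, 0.1, -0.2]
grip_width: 0.0853
gripper_force: 0.0
clock: 4.3
tcp_pos: [0.4611, -0.2716, 0.1054]
orientation: [-0.198, 3.135, -0.0]
contact_force: [-1.1, 0.2, 1.4]
grip_width: 0.0151
gripper_force: 39.4
clock: 4.8
tcp_pos: [0.4611, -0.2716, 0.1053]
orientation: [-0.198, 3.135, -0.0]
contact_force: [-0.5, -0.7, 5.2]
grip_width: 0.0155
gripper_force: 40.1
```

```bash
python3 -m pendant '0 0 -0.02 0 0 0;0 0 -0.055 0 0 0;0 0 -0.1 0 0 0;0 0 -0.14 0 0 0;0 0 -0.155 0 0 0' && python3 -m pendant '-0.0222 0.042 0 0 0 0;-0.0444 0.084 0 0 0 0;-0.0666 0.126 0 0 0 0;-0.0888 0.168 0 0 0 0;-0.111 0.21 0 0 0 0' && python3 -m pendant '-0.0222 0.042 0 0 0 0;-0.0444 0.084 0 0 0 0;-0.0666 0.126 0 0 0 0;-0.0888 0.168 0 0 0 0;-0.111 0.21 0 0 0 0' && python3 -m pendant '-0.0222 0.042 0 0 0 0;-0.0444 0.083 0 0 0 0;-0.0444 0.083 0 0 0 0;-0.0444 0.083 0 0 0 0;-0.0444 0.083 0 0 0 0'
python3 - <<'E'
from h import *
c=camera_info("wrist"); im,d=grab_frame("wrist"); cv2.imwrite("pics/w3.png",cv2.convertScaleAbs(im,alpha=1.4)); np.savez("pics/w3.npz",im=im,d=d,K=c["camera_matrix"],R=c["R"],t=c["t"])
print(r.get_obs()["joints"].round(2))
E
```

```text
clock: 5.3
tcp_pos: [0.4619, -0.2723, 0.2636]
orientation: [-0.197, 3.131, -0.004]
contact_force: [0.7, -0.5, -0.5]
grip_width: 0.0153
gripper_force: 39.4
clock: 5.8
tcp_pos: [0.5445, -0.0473, 0.2596]
orientation: [0.198, -3.135, -0.0]
contact_force: [0.7, -0.4, 0.9]
grip_width: 0.015
gripper_force: 39.4
clock: 6.3
tcp_pos: [0.6282, 0.1749, 0.2593]
orientation: [0.198, -3.134, 0.001]
contact_force: [0.6, -0.3, -0.1]
grip_width: 0.0148
gripper_force: 39.4
clock: 6.8
tcp_pos: [0.6616, 0.2594, 0.2593]
orientation: [0.196, -3.134, 0.002]
contact_force: [0.2, -0.2, -0.3]
grip_width: 0.0151
gripper_force: 39.4
[-0.51  0.57  0.08  1.5  -0.05  1.07  1.27]
```

View pics/w3.png

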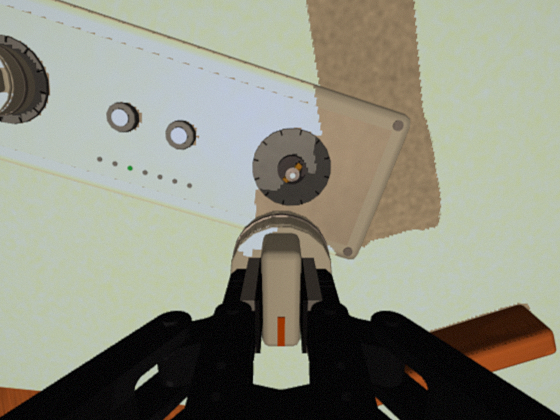

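The bare shaft is at (292,170) with its bezel centred at (291,166), and the held knob sits level between the fingers, with its bar at columns 262–300. I'll measure the shaft and the held knob in the same picture.

Run:
```python
from h import *
f=np.load("pics/w3.npz"); c=dict(camera_matrix=f["K"],R=f["R"],t=f["t"]); im=f["im"]; P=pts(c,f["d"])
o=r.get_obs(); R=Rot.from_rotvec(o["orientation"]); T=o["tcp_pos"]
# use camera-mount relation to get the TCP pose consistent with the picture
Rt=f["R"].T; Ccam=-Rt@f["t"]; 
tl=lambda X:R.inv().apply(np.asarray(X)-T)
z=P[...,2]
# bezel
g=im.max(2); m=np.zeros(g.shape,np.uint8); S=np.s_[120:212,245:338]
m[S]=((np.abs(z[S]-.058)<.004)); m=cv2.morphologyEx(m,cv2.MORPH_OPEN,np.ones((3,3)))
m[g>100]=0
cs=max(cv2.findContours(m,0,2)[0],key=cv2.contourArea); e=cv2.fitEllipse(cv2.convexHull(cs)); print("bezel px",e); X=ray(c,*e[0],.058); print("bezel",X,tl(X))
hsv=cv2.cvtColor(im,cv2.COLOR_BGR2HSV)
Q=P[155:190,275:310].reshape(-1,3); Q=Q[(Q[:,2]>.0815)&(Q[:,2]<.088)]; print("tip pts",len(Q),Q.mean(0),tl(Q.mean(0)))
A=tl(P.reshape(-1,3)).reshape(P.shape); V,U=np.indices(g.shape); reg=(V>200)&(V<380)&(U>200)&(U<360)
b=reg&(A[...,2]>.047)&(A[...,2]<.057)&(abs(A[...,1])<.009)&(g>60); bb=A[b]; v,u=np.nonzero(b)
print("bar pts",len(bb),"z",np.median(bb[:,2]),"x pct",np.percentile(bb[:,0],[1,50,99]),"y",np.percentile(bb[:,1],[1,99]),"rows",v.min(),v.max())
s=reg&(abs(A[...,2]-.0765)<.003)&(abs(A[...,1])<.03); ss=A[s]; print("skirt",len(ss),np.median(ss[:,2]),ss[:,0].max(),np.percentile(ss[:,0],99.5),np.percentile(ss[:,1],[.5,99.5]))
print("cam in tool now",tl(Ccam))
ov=cv2.resize(cv2.convertScaleAbs(im[120:360,220:350],alpha=1.3),None,fx=2.5,fy=2.5,interpolation=cv2.INTER_CUBIC)
E=im[120:212,245:338]; E=cv2.resize(cv2.convertScaleAbs(E,alpha=1.2),(465,460),interpolation=cv2.INTER_CUBIC)
out=np.zeros((600,800,3),np.uint8); out[:,:325]=ov[:600]; out[:460,330:795]=E; cv2.imwrite("pics/w3c.png",out)
```

```text
bezel px ((291.3384704589844, 166.67649841308594), (77.91234588623047, 78.86449432373047), 60.75444030761719)
bezel [0.63581367 0.26348394 0.058     ] [0.02505092 0.00796384 0.20159375]
tip pts 86 [0.63692709 0.26349216 0.08315004] [0.02396525 0.00780059 0.17644303]
bar pts 3527 z 0.052932531143597035 x pct [-0.02183255  0.00132445  0.02011132] y [-0.00758993  0.00711304] rows 250 346
skirt 1773 0.0768527406738011 0.022265453105382128 0.022068181157397112 [-0.02326272  0.02247414]
cam in tool now [ 0.07749575 -0.00031754 -0.06964297]
```

View pics/w3c.png

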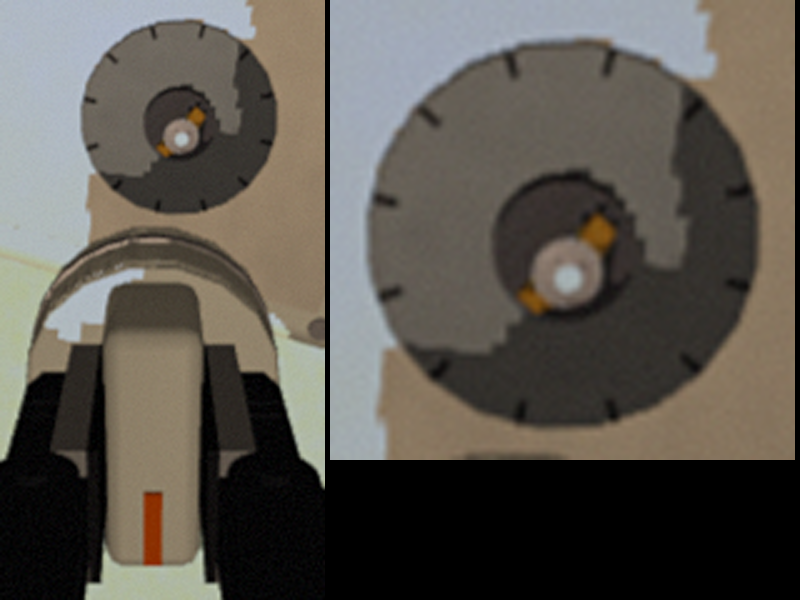

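Run:
```python
from h import *
f=np.load("pics/w3.npz"); c=dict(camera_matrix=f["K"],R=f["R"],t=f["t"])
o=r.get_obs(); R=Rot.from_rotvec(o["orientation"]); T=o["tcp_pos"]; print("tcp",T)
W=lambda p:R.apply(p)+T; tl=lambda X:R.inv().apply(np.asarray(X)-T)
for n,u,v,z in (("tip",292.1,174.6,.0805),("collar",291.5,168.7,.0645),("bezel",291.3,166.9,.058)):
    X=ray(c,u,v,z); print(n,X.round(4),tl(X).round(4))
for n,v in (("front",252.),("front2",254),("rear",346)):
    X=ray(c,280.7,v,T[2]-.0525); print(n,tl(X).round(4))
for n,p in (("skirt bottom front",[.024,0,.101]),("skirt top front",[.024,0,.0765]),("skirt L",[0,-.024,.0765]),("skirt R",[0,.024,.0765])): print(n,proj(c,W(p)).round(1))
```

```text
tcp [0.66178453 0.25896712 0.25958404]
tip [0.6373 0.2636 0.0805] [0.0236 0.0079 0.1791]
collar [0.6361 0.2635 0.0645] [0.0247 0.0079 0.1951]
bezel [0.636  0.2635 0.058 ] [0.0249 0.0079 0.2016]
front [ 0.0211 -0.0003  0.0525]
front2 [ 0.0203 -0.0003  0.0525]
rear [-0.0217 -0.0003  0.0525]
skirt bottom front [281.3 206.5]
skirt top front [281.4 223.1]
skirt L [229.5 271.8]
skirt R [333.2 271.9]
```

Run:
```python
from h import *
from scipy.optimize import least_squares
f=np.load("pics/w3.npz"); c=dict(camera_matrix=f["K"],R=f["R"],t=f["t"]); im=f["im"]; P=pts(c,f["d"])
o=r.get_obs(); R=Rot.from_rotvec(o["orientation"]); T=o["tcp_pos"]
A=R.inv().apply((P.reshape(-1,3)-T)).reshape(P.shape); V,U=np.indices(im.shape[:2])
def plane(s,n):
    q=A[s]; M=np.c_[q[:,:2],np.ones(len(q))]
    k=np.linalg.lstsq(M,q[:,2],rcond=None)[0]; print(n,len(q),"slope x,y, z0",k.round(4))
plane((V>262)&(V<340)&(U>266)&(U<296)&(abs(A[...,2]-.053)<.004),"bar top")
sk=(V>222)&(V<262)&(U>232)&(U<330)&(abs(A[...,2]-.0768)<.004); plane(sk,"skirt top")
pn=(V>90)&(V<230)&(U<230)&(abs(P[...,2]-.0545)<.004); q=P[pn]; print("panel",np.linalg.lstsq(np.c_[q[:,:2],np.ones(len(q))],q[:,2],rcond=None)[0].round(4))
# outline of skirt: first knob pixel from above per column, from depth
for u in range(236,328,10):
    col=A[195:265,u,2]; v=195+np.argmax(col<.125); vt=195+np.argmax(col<.0795); print(u,v,A[v+1,u].round(4),vt,A[vt,u].round(4))
```

```text
bar top 2221 slope x,y, z0 [0.0042 0.0016 0.0527]
skirt top 1574 slope x,y, z0 [0.0453 0.0002 0.0764]
panel [-0.0138 -0.0009  0.0633]
236 241 [ 0.0087 -0.0224  0.091 ] 250 [ 0.0103 -0.0208  0.0781]
246 226 [ 0.016  -0.0174  0.0926] 238 [ 0.0163 -0.016   0.0778]
256 217 [ 0.0188 -0.0128  0.0982] 231 [ 0.0193 -0.0115  0.0789]
266 197 [-0.0014 -0.0123  0.205 ] 197 [ 0.0775 -0.0003 -0.0696]
276 212 [ 0.0218 -0.0027  0.0971] 226 [ 0.022  -0.0024  0.0782]
286 212 [0.0217 0.0023 0.0974] 226 [0.0222 0.0021 0.0776]
296 214 [0.0202 0.0074 0.0989] 228 [0.0212 0.0065 0.0778]
306 218 [0.0183 0.0125 0.0982] 232 [0.0192 0.0111 0.078 ]
316 227 [0.0159 0.017  0.0916] 239 [0.0155 0.0158 0.0787]
326 244 [0.0072 0.0222 0.0909] 252 [0.0095 0.0204 0.0776]
```

```bash
python3 -m pendant '0.0084 0.0027 0.01 0 0 0;0.0168 0.0054 0.02 0 0 0;0.0251 0.0081 0.035 0 0 0;0.0251 0.0081 0.055 0 0 0;0.0251 0.0081 0.063 0 0 0' && python3 -m pendant '0 0 0 0 0 0;0 0 0 0 0 0' && python3 -m pendant '0 0 0.003 0 0 0;0 0 0.006 0 0 0;0 0 0.009 0 0 0;0 0 0.0105 0 0 0;0 0 0.0105 0 0 0' && python3 -m pendant '0 0 0.001 0 0 0;0 0 0.002 0 0 0;0 0 0.003 0 0 0;0 0 0.003 0 0 0'
```

```text
clock: 7.35
tcp_pos: [0.6335, 0.2654, 0.1942]
orientation: [0.199, -3.131, 0.002]
contact_force: [0.1, 0.2, -1.1]
grip_width: 0.0151
gripper_force: 39.4
clock: 7.55
tcp_pos: [0.636, 0.2658, 0.1972]
orientation: [-0.198, 3.135, 0.0]
contact_force: [-0.4, -0.3, -0.3]
grip_width: 0.0154
gripper_force: 39.4
clock: 8.05
tcp_pos: [0.6358, 0.2659, 0.1861]
orientation: [0.198, -3.135, 0.0]
contact_force: [0.0, 0.5, -1.2]
grip_width: 0.0151
gripper_force: 39.4
clock: 8.45
tcp_pos: [0.6358, 0.2659, 0.1832]
orientation: [0.198, -3.135, 0.0]
contact_force: [-0.0, -0.8, 0.1]
grip_width: 0.0148
gripper_force: 39.4
```

```bash
python3 -m pendant '0 0 0.001 0 0 0;0 0 0.002 0 0 0;0 0 0.002 0 0 0' && python3 -m pendant '0 0 0.001 0 0 0;0 0 0.002 0 0 0;0 0 0.002 0 0 0' &&  python3 -m pendant '0 0 0.001 0 0 0;0 0 0.002 0 0 0;0 0 0.002 0 0 0'
```

```text
clock: 8.75
tcp_pos: [0.6359, 0.2657, 0.1813]
orientation: [0.198, -3.135, 0.0]
contact_force: [0.5, -0.2, 0.7]
grip_width: 0.0151
gripper_force: 39.5
clock: 9.05
tcp_pos: [0.6358, 0.2654, 0.1791]
orientation: [0.198, -3.135, 0.001]
contact_force: [0.2, -1.8, 0.9]
grip_width: 0.0149
gripper_force: 39.4
clock: 9.35
tcp_pos: [0.6359, 0.2655, 0.1774]
orientation: [0.198, -3.135, 0.001]
contact_force: [-0.8, -2.8, 1.9]
grip_width: 0.015
gripper_force: 39.7
```

```bash
python3 -m pendant '0 -0.0005 0.0005 0 0 0;0 -0.0005 0.001 0 0 0;0 -0.0005 0.001 0 0 0' && python3 -m pendant '0 0 0.001 0 0 0;0 0 0.002 0 0 0;0 0 0.002 0 0 0' && python3 -m pendant '0 0 0.001 0 0 0;0 0 0.002 0 0 0;0 0 0.002 0 0 0'
```

```text
clock: 9.65
tcp_pos: [0.636, 0.2653, 0.1766]
orientation: [-0.198, 3.135, -0.0]
contact_force: [-1.9, -2.9, 3.7]
grip_width: 0.0151
gripper_force: 39.9
clock: 9.95
tcp_pos: [0.6361, 0.2653, 0.1747]
orientation: [-0.198, 3.135, -0.0]
contact_force: [-1.7, -3.1, 6.0]
grip_width: 0.0152
gripper_force: 40.3
clock: 10.25
tcp_pos: [0.6359, 0.2652, 0.1726]
orientation: [0.198, -3.135, 0.0]
contact_force: [-1.5, -2.1, -1.8]
grip_width: 0.0152
gripper_force: 39.3
```

```bash
python3 -m pendant '0 0 0.001 0 0 0;0 0 0.002 0 0 0;0 0 0.002 0 0 0' && python3 -m pendant '0 0 0.001 0 0 0;0 0 0.002 0 0 0;0 0 0.002 0 0 0' && python3 -m pendant '0 0 0.0005 0 0 0;0 0 0.001 0 0 0;0 0 0.001 0 0 0' && python3 -m pendant '0 0 0.0005 0 0 0;0 0 0.001 0 0 0;0 0 0.001 0 0 0'
```

```text
clock: 10.55
tcp_pos: [0.6359, 0.2654, 0.17]
orientation: [0.198, -3.135, 0.0]
contact_force: [-0.7, -2.8, 1.6]
grip_width: 0.015
gripper_force: 39.8
clock: 10.85
tcp_pos: [0.6359, 0.2654, 0.1679]
orientation: [0.198, -3.135, 0.0]
contact_force: [0.3, -2.8, -0.3]
grip_width: 0.015
gripper_force: 39.4
clock: 11.15
tcp_pos: [0.6359, 0.2654, 0.1672]
orientation: [0.198, -3.135, 0.0]
contact_force: [-0.9, -2.2, 0.7]
grip_width: 0.0149
gripper_force: 39.5
clock: 11.45
tcp_pos: [0.6359, 0.2654, 0.1663]
orientation: [0.198, -3.135, 0.0]
contact_force: [-1.0, -2.0, 0.9]
grip_width: 0.0149
gripper_force: 39.6
```

```bash
python3 -m pendant '0 0 0.0005 0 0 0;0 0 0.0005 0 0 0;0 0 0.0005 0 0 0' && python3 -m pendant '0 0 0.0005 0 0 0;0 0 0.0005 0 0 0;0 0 0.0005 0 0 0' && python3 -m pendant '0 0 0.0005 0 0 0;0 0 0.0005 0 0 0;0 0 0.0005 0 0 0'
```

```text
clock: 11.75
tcp_pos: [0.6359, 0.2654, 0.1658]
orientation: [0.198, -3.135, 0.0]
contact_force: [-1.1, -3.1, 0.8]
grip_width: 0.0153
gripper_force: 39.6
clock: 12.05
tcp_pos: [0.636, 0.2654, 0.1656]
orientation: [-0.198, 3.135, 0.0]
contact_force: [-1.6, -3.2, 2.4]
grip_width: 0.0153
gripper_force: 39.9
clock: 12.35
tcp_pos: [0.636, 0.2654, 0.1653]
orientation: [-0.198, 3.135, 0.0]
contact_force: [-2.6, -3.5, 5.9]
grip_width: 0.0151
gripper_force: 40.2
```

```bash
python3 -m pendant '0 0 0.0005 0 0 0;0 0 0.0005 0 0 0;0 0 0.0005 0 0 0' && python3 -m pendant '0 0 -0.0005 0 0 0;0 0 -0.001 0 0 0;0 0 -0.001 0 0 0;0 0 -0.001 0 0 0' && python3 -m pendant '0 0 -0.001 0 0 0;0 0 -0.002 0 0 0;0 0 -0.002 0 0 0'
```

```text
clock: 12.65
tcp_pos: [0.636, 0.2654, 0.165]
orientation: [-0.198, 3.135, 0.0]
contact_force: [-2.7, -2.6, 6.7]
grip_width: 0.0153
gripper_force: 40.4
clock: 13.05
tcp_pos: [0.6359, 0.2654, 0.1654]
orientation: [0.198, -3.135, 0.0]
contact_force: [-2.8, -2.8, 5.0]
grip_width: 0.0153
gripper_force: 40.0
clock: 13.35
tcp_pos: [0.6358, 0.2655, 0.1669]
orientation: [0.198, -3.135, 0.0]
contact_force: [-0.5, -2.1, -2.1]
grip_width: 0.0149
gripper_force: 39.3
```

```bash
python3 -m pendant '0 0 -0.0005 0 0 0;0 0 -0.0005 0 0 0;0 0 -0.0005 0 0 0' - 70 && python3 -m pendant '0 0 -0.0005 0 0 0;0 0 -0.0005 0 0 0;0 0 -0.0005 0 0 0' && python3 -m pendant '0 0 -0.0005 0 0 0;0 0 -0.0005 0 0 0;0 0 -0.0005 0 0 0'
```

```text
clock: 13.65
tcp_pos: [0.6358, 0.2654, 0.1677]
orientation: [0.198, -3.135, 0.0]
contact_force: [-0.5, -2.1, -1.9]
grip_width: 0.0146
gripper_force: 73.4
clock: 13.95
tcp_pos: [0.6358, 0.2654, 0.1683]
orientation: [0.198, -3.135, 0.0]
contact_force: [-1.0, -2.8, -2.1]
grip_width: 0.0142
gripper_force: 73.4
clock: 14.25
tcp_pos: [0.6358, 0.2654, 0.1687]
orientation: [0.198, -3.135, 0.0]
contact_force: [-0.8, -2.8, -3.7]
grip_width: 0.0142
gripper_force: 73.3
```

```bash
python3 -m pendant '0 0 -0.0005 0 0 0;0 0 -0.0005 0 0 0;0 0 -0.0005 0 0 0' && python3 -m pendant '0 0 -0.0005 0 0 0;0 0 -0.0005 0 0 0;0 0 -0.0005 0 0 0'
```

```text
clock: 14.55
tcp_pos: [0.6358, 0.2654, 0.1691]
orientation: [0.198, -3.135, 0.0]
contact_force: [0.3, -2.1, -6.3]
grip_width: 0.0141
gripper_force: 73.0
clock: 14.85
tcp_pos: [0.6358, 0.2654, 0.1695]
orientation: [0.198, -3.135, 0.0]
contact_force: [0.7, -1.4, -9.0]
grip_width: 0.0146
gripper_force: 72.6
```

```bash
python3 -m pendant '0 0 -0.0005 0 0 0;0 0 -0.0005 0 0 0;0 0 -0.0005 0 0 0' && python3 -m pendant '0 0 -0.0005 0 0 0;0 0 -0.0005 0 0 0;0 0 -0.0005 0 0 0'
python3 - <<'E'
from h import *
print(r.get_obs()["contact_force"])
E
```

```text
clock: 15.15
tcp_pos: [0.6357, 0.2654, 0.17]
orientation: [0.198, -3.135, 0.0]
contact_force: [1.5, -1.3, -10.8]
grip_width: 0.0147
gripper_force: 72.2
clock: 15.45
tcp_pos: [0.6357, 0.2654, 0.1704]
orientation: [0.198, -3.135, 0.0]
contact_force: [0.8, -1.5, -15.3]
grip_width: 0.0146
gripper_force: 71.8
[  0.7546488   -1.52670783 -15.31349223]
```

```bash
python3 -m pendant '0 0 0 0 0 0;0 0 0 0 0 0;0 0 0 0 0 0;0 0 0 0 0 0;0 0 0 0 0 0' && python3 -m pendant '0 0 0 0 0 0;0 0 0 0 0 0;0 0 0 0 0 0;0 0 0 0 0 0;0 0 0 0 0 0'
```

```text
clock: 15.95
tcp_pos: [0.6357, 0.2654, 0.1707]
orientation: [0.198, -3.135, 0.0]
contact_force: [0.6, -0.9, -16.6]
grip_width: 0.0144
gripper_force: 71.6
clock: 16.45
tcp_pos: [0.6358, 0.2654, 0.1708]
orientation: [0.198, -3.135, 0.0]
contact_force: [-0.2, -1.3, -16.1]
grip_width: 0.0143
gripper_force: 71.5
```

```bash
python3 -m pendant '0 0 0.0002 0 0 0;0 0 0.0002 0 0 0;0 0 0.0002 0 0 0;0 0 0.0002 0 0 0;0 0 0.0002 0 0 0' && python3 -m pendant '0 0 0.0007 0 0 0;0 0 0.0014 0 0 0;0 0 0.0021 0 0 0;0 0 0.0028 0 0 0;0 0 0.0028 0 0 0' && python3 -m pendant '0 0 0.0005 0 0 0;0 0 0.001 0 0 0;0 0 0.001 0 0 0;0 0 0.001 0 0 0'
```

```text
clock: 16.95
tcp_pos: [0.6358, 0.2654, 0.1707]
orientation: [0.198, -3.135, 0.0]
contact_force: [0.8, -2.5, -16.3]
grip_width: 0.0147
gripper_force: 71.6
clock: 17.45
tcp_pos: [0.6361, 0.2654, 0.1689]
orientation: [-0.198, 3.135, 0.0]
contact_force: [-4.9, -3.3, -4.4]
grip_width: 0.0141
gripper_force: 73.2
clock: 17.85
tcp_pos: [0.6362, 0.2654, 0.1684]
orientation: [-0.198, 3.135, 0.0]
contact_force: [-5.2, -4.6, -3.0]
grip_width: 0.0144
gripper_force: 73.6
```

```bash
python3 -m pendant '0 0 0.0005 0 0 0;0 0 0.001 0 0 0;0 0 0.001 0 0 0;0 0 0.001 0 0 0' && python3 -m pendant '0 0 0.0005 0 0 0;0 0 0.001 0 0 0;0 0 0.001 0 0 0;0 0 0.001 0 0 0'
```

```text
clock: 18.25
tcp_pos: [0.6363, 0.2654, 0.168]
orientation: [-0.197, 3.134, 0.001]
contact_force: [-5.1, -4.9, 1.8]
grip_width: 0.0139
gripper_force: 74.0
clock: 18.65
tcp_pos: [0.6365, 0.2652, 0.1674]
orientation: [-0.197, 3.134, 0.001]
contact_force: [-6.6, -5.5, 3.7]
grip_width: 0.0142
gripper_force: 74.3
```

```bash
python3 -m pendant '0 0 0.0005 0 0 0;0 0 0.0005 0 0 0;0 0 0.0005 0 0 0' && python3 -m pendant '0.0005 -0.0004 0 0 0 0;0.0005 -0.0004 0 0 0 0;0.0005 -0.0004 0 0 0 0'
```

```text
clock: 18.95
tcp_pos: [0.6365, 0.2652, 0.1669]
orientation: [-0.197, 3.134, 0.0]
contact_force: [-5.5, -5.6, 2.8]
grip_width: 0.0146
gripper_force: 74.3
clock: 19.25
tcp_pos: [0.6364, 0.2651, 0.167]
orientation: [-0.197, 3.133, 0.001]
contact_force: [-5.2, -3.1, 1.8]
grip_width: 0.0142
gripper_force: 74.3
```

```bash
python3 -m pendant '0 0 0 0 0 0;0 0 0 0 0 0;0 0 0 0 0 0;0 0 0 0 0 0;0 0 0 0 0 0' 0.06 && python3 -m pendant '0 0 -0.02 0 0 0;0 0 -0.05 0 0 0;0 0 -0.08 0 0 0;0 0 -0.095 0 0 0' && python3 -m pendant '-0.03 0 0 0 0 0;-0.03 0 0 0 0 0;-0.03 0 0 0 0 0'
python3 - <<'E'
from h import *
c=camera_info("wrist"); im,d=grab_frame("wrist"); P=pts(c,d)
o=r.get_obs(); print(o["tcp_pos"],o["contact_force"])
near=np.linalg.norm(P[...,:2]-[.6355,.264],axis=-1)<.03; z=P[...,2]; s=near&(z>.07)&(z<.13)
print("skirt z",np.median(z[s&(z<.1)&(z>.08)]),"top z",np.median(z[s&(z>.105)]),P[s&(z>.105)].mean(0))
q=P[s&(abs(z-np.median(z[s&(z>.105)]))<.004)]; print("top plane",np.linalg.lstsq(np.c_[q[:,:2],np.ones(len(q))],q[:,2],rcond=None)[0].round(3))
cv2.imwrite("pics/w4.png",cv2.convertScaleAbs(im,alpha=1.3))
E
```

```text
clock: 19.75
tcp_pos: [0.6359, 0.2653, 0.1648]
orientation: [-0.198, 3.134, 0.001]
contact_force: [-0.3, -0.3, 0.2]
grip_width: 0.0599
gripper_force: 0.0
clock: 20.15
tcp_pos: [0.6366, 0.2654, 0.2624]
orientation: [-0.198, 3.131, 0.003]
contact_force: [-0.2, 0.2, -0.0]
grip_width: 0.0599
gripper_force: 0.0
clock: 20.45
tcp_pos: [0.6651, 0.2685, 0.2583]
orientation: [0.197, -3.134, 0.001]
contact_force: [0.2, -0.1, -0.2]
grip_width: 0.06
gripper_force: 0.0
[0.66452451 0.26862251 0.25822025] [-0.2109299  -0.01800456  0.22661655]
skirt z 0.08948783630983254 top z 0.11331519136714215 [0.63650265 0.26410403 0.11316243]
top plane [ 0.012 -0.009  0.108]
```

View pics/w4.png

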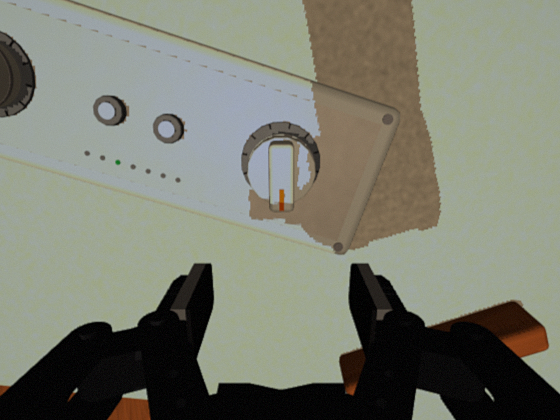

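The fitted knob is at (281,170) in the picture. Its top is at z 0.113, so its underside is on the collar, and it is upright and released. I'm handing in.

```bash
python3 -c "
from bench import r
print(r.hand_in())"
```

```text
the job is handed in; nothing more can be done
None
```

The white knob is pressed home on the timer shaft and stayed on through an upward pull of about 16 N held for about 1.5 s; I then released it seated on the collar and handed the job in (no verdict was returned).

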